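# Seat the gauge blade and lock the keeper one hole on

## Robot

A 6-joint arm with a two-finger parallel gripper is mounted at the origin on a cart in front of the work surface, level with it; the furniture and walls round the work are solid. World frame = base frame: x ahead of the robot, y to its left, z up, the work surface at z = 0. Lengths are in m, angles in degrees, forces in N, time in s.
With the tool pointing down it reaches from about 0.35 to 0.875 m from the base axis. Payload 4.2 kg.
Tool frame: the origin (TCP) lies midway between the tips of the shut fingers; the grasp point (between the pads) lies 19 mm behind it; z points along the fingers, y is the line along which they close (so a half turn about z gives the same grasp; the last joint's range is limited). The gripper opens to 87 mm and grips with 3 to 60 N. Pads are 19 mm wide; open, the fingers measure 117 mm over their backs; the gripper's body (75 mm by 190 mm) begins 51 mm behind the grasp point.
Start: joints at [-53.136, 22.042, 0.453, 0, -68.411, -14.817], TCP at [0.235, -0.579, 0.223] pointing down, gripper open.
Joint ranges: [-179.83, 179.83], [-69.29, 118.12], [-61.27, 80.66], [-181.25, 117.63], [-171.15, -9.14], [-177.46, 177.46]. Speed limits (degrees/s): [159.86, 159.86, 180, 180, 180, 180].

## Interface

Orientations are given as a 3x3 rotation matrix whose columns are the frame's x, y, z axes.
In Python, from station import r, cams gives the robot as it stands.
- The arm moves only by the tool play_rows, never from a script. Its argument "commands" is text: rows parted by semicolons, each of 6 numbers parted by spaces: the shift along the world's x, y, z normalised to -1 to 1, where 1 is 30 mm, then the turn, a rotation vector about the world's x, y, z normalised to -1 to 1, where 1 is 0.15 rad. A call has 1 to 20 rows; each row shifts and turns the commanded pose from where the row before left it; what a row does not reach is not made up. A row lasts 1/10 s, in which the tool goes at most 50 mm and 8.59 degrees, less where a joint would pass 70% of its speed; a pose out of reach is approached as far as the arm can. A call with a number of a shift or a turn outside -1 to 1 is refused whole. A call with a gripper value outside its range is refused whole. "grip" is the finger opening in mm, from 0 to 87, set as the call begins (left out, the last holds). The fingers move at their own pace and stop on an object; the grip force is fixed at half the most. Time passes only in rows, so rows that do not move let the fingers close. It gives the time, the measured TCP pose, the force, the opening and the grip force at its end, in the units of the state.
- r.sense(): the state, without advancing time (a new reading comes with each control period).
- cams.capture(name): name is "scene" or "side" or "wrist"; returns (picture, depth): 480x640x3 uint8, blue, green, red; 480x640 float32, m along the optical axis (not along the pixel's ray), 0 where there is no reading.
- cams.camera_info(name): a dict with "mtx" (3x3 intrinsics, pixels), "R" (3x3) and "t" (3): a world point X has camera coordinates R X + t. Camera axes: x right, y down, z forward; pixel columns grow to the right and rows downward; lengths in m; the calibration is good to about 2 mm. A picture is of the moment at which its call begins: read the wrist's pose just before it. camera_info takes no time and is no camera call; for the wrist camera it gives the pose at the moment of the call.
- r.finish_job(): hands the job in; it is judged then, once.
The state is a dict: "time_s": time; "joints": joint angles; "joint_velocities": joint speeds; "effort": joint torques, N m; "tcp_pos": TCP position; "ee_rot": TCP orientation; "wrist_force": force on the tool from outside, world axes, zero at the start; "moment": the same for the moment, N m; "gripper_width": opening from 0.0 (shut) to 1.0 (fully open); "gripper_force": force on a finger pad.
Only numpy, scipy, OpenCV 4.12 (cv2) and the standard library are available. Lean on these libraries where they do the work, as an engineer would, in place of code of your own. Each camera call takes 0.05 s, during which the arm holds its last target. There are 200 camera calls.

## Task

Take the steel gauge blade from its stand and push it upright into the slot of the rail holder until its collar rests on the block. Then pull up the lock plunger by its knob, slide the forked section one hole towards the blade so that the fork covers the blade's collar, and let the pin drop fully into that hole. Finish still gripping the knob, holding the pin fully engaged; do not let go, and leave the glassware and other things on the bench undisturbed.

Things in the scene. Friction and masses are not known exactly. Their poses are not given: they have to be found in the camera images.
- blade_grip (a point): centre of the grip of the loose steel gauge blade (0.12 kg), which starts upright in a grey stand 64 x 56 x 48 mm. The grip is a dark steel block 24 mm wide (along x of this point) by 12 mm thick (y) by 40 mm high; z points up. Below it is a collar 54 (x) x 12 (y) x 8 mm, whose underside is 28 mm below this point, and below the collar the flat blade, 30 mm wide (x), 5 mm thick (y) and 40 mm long. The collar rests on top of the stand. The blade is the same either way round
- blade_tip (a point): middle of the lower end of the blade, 68 mm below the centre of the grip; same axes
- slot_mouth (a point): centre of the mouth of the slot in the top of the aluminium block (76 x 44 mm, top 58 mm above the bench) at the end of the fixed rail holder. z up, y along the rail, pointing from the sliding section to the block. The slot is 33 mm along x, 8 mm along y, 43 mm deep, square-edged inside: a fully seated blade has its collar resting on the block, its tip 40 mm below this point and its wide side along x. The holder is turned up to 0.25 rad
- next_hole (a point): centre of the top of the rail hole that the pin must go into; 40 mm along y from the hole it starts in. z up, y along the rail towards the block, as for slot_mouth
- knob (a point): centre of the cylindrical black grip of the lock plunger on top of the sliding section: 24 mm in diameter and 30 mm high, with a 28 mm rim at its top 16 mm above this point; its underside, 15 mm below this point, is 6 mm above the bush on the section (22 mm across) and 11 mm above the section's flat top when the pin is down. It moves with section and plunger
- section (a joint): travel of the sliding section along the rail, m: 0 in its first hole, 0.040 at the next hole, nearer the block; also a hole at -0.040. Slides with about 2 N once the pin is out; move it by the knob. Its fork passes 3 mm over the collar of a seated blade and is stopped by one that stands higher. At the start the prongs end 18 mm short of the slot's centre; prong tops 75 mm above the bench
- plunger (a joint): lift of the lock plunger, m: 0 fully down (pin engaged), 0.018 fully pulled. A spring pulls it down with 3 N at 0 and 7 N fully up. The pin is 12 mm deep in the hole: it clears the rail above 0.012, and holds the section when lower; its play in the hole is 1.5 mm each way
- dish: bystander: glass petri dish, 65 mm across, 15 mm high
- rubber_stopper: bystander: rubber stopper, 29 mm across, 25 mm high
- strip_box: bystander: small box of indicator strips, 26 x 60 x 45 mm
- conical: bystander: conical flask, 83 mm across, 130 mm high
- weighing: bystander: small lidded glass bottle, 35 mm across, 65 mm high
- measuring_flask: bystander: long-necked flask, 66 mm across, 173 mm high
- roll: bystander: tissue roll, 105 mm across, 100 mm high
Not all that is in view belongs to the job. Of the things shaped like the part that bears blade_grip, the bare steel one is meant.

How it is judged (in metres and radians):
On the way, in this order (a step that is already met when the one before it is completed fails the run):
1. the blade is fully seated in the slot, the section still in its first hole (z of blade_tip in the frame of slot_mouth below -0.0375 m and horizontal distance between blade_tip and slot_mouth below 0.006 m and value of joint section below 0.004 m), for 0.2 s.
2. the plunger is pulled clear of the hole (value of joint plunger above 0.0105 m), for 0.05 s.
At the end, for the whole second after the job is handed in: the blade is upright (within 0.08 rad) and seated in the slot to within 2.5 mm of full depth; the section is at the next hole (0.040 within 2.5 mm) with the pin within 3 mm of fully down; the fingers still hold the plunger's knob with more than 2 N (z of blade_tip in the frame of slot_mouth below -0.0375 m and horizontal distance between blade_tip and slot_mouth below 0.006 m and angle between blade_tip's own z axis and vertical below 0.08 rad and value of joint section between 0.0375 and 0.0425 m and value of joint plunger below 0.003 m and contact force between the fingers and plunger above 2 N); the arm keeps its last pose, push and grip.
It fails at once if a bystander is moved more than 3 cm (distance of any of dish, rubber_stopper, strip_box, conical, weighing, measuring_flask, roll from where it was at the start of the episode above 0.03 m).
It also fails if it takes over 48 s, if anything falls off the work surface, if the arm or the gripper's body presses on something with over 40 N, if the wrist force passes 120 N, or if a joint passes its speed limit or range.

## Working session

There is one attempt and no reset: what is moved stays moved. The work goes in short steps, Python scripts to look and compute and a tool call to move; the robot and the scene stay as the last step left them, time stands still between calls to the robot, and variables do not carry over. Pictures are saved under pics/ and viewed, at most 10 in all, crops included, and the job is handed in when it is done.

Besides the shell and the picture viewer there is one more tool, called as name(argument=value, ...), one argument or row to a line, values as JSON. play_rows: Moves the arm, as the interface text tells. Scaled input: -1 to 1 covers 30 mm each way for a shift and 0.15 rad each way for a turn. Its arguments: {"type":"object","properties":{"commands":{"type":"string"},"grip":{"type":"number"}},"required":["commands"]}

```bash
mkdir -p pics; ls
cat > h.py <<'E'
import numpy as np, cv2
from station import r, cams
def grab(n):
    i=cams.camera_info(n); im,d=cams.capture(n)
    np.savez(f'{n}.npz',im=im,d=d,K=i['mtx'],R=i['R'],t=i['t']); return im,d
def load(n):
    z=np.load(f'{n}.npz'); return z['im'],z['d'],z['K'],z['R'],z['t']
def cloud(n):
    im,d,K,R,t=load(n)
    v,u=np.mgrid[:480,:640]
    P=np.stack([(u-K[0,2])/K[0,0]*d,(v-K[1,2])/K[1,1]*d,d],-1)
    return (P-t)@R   # world
def ray(n,u,v,z):
    im,d,K,R,t=load(n)
    c=-R.T@t; w=R.T@np.linalg.solve(K,[u,v,1.]); return c+w*(z-c[2])/w[2]
E
python3 - <<'E'
from h import *
for n in('scene','side'):
    im,d=grab(n); cv2.imwrite(f'pics/{n}0.png',im); print(n,(d>0).mean(),load(n)[2][0,0], -load(n)[3].T@load(n)[4])
E
```

```text
pics
scene 0.9960286458333333 442.99646126224 [-0.29734536  0.74051391  0.64389332]
side 0.99052734375 490.31804326142117 [-0.03291122  1.09725067  0.77316596]
```

View pics/scene0.png

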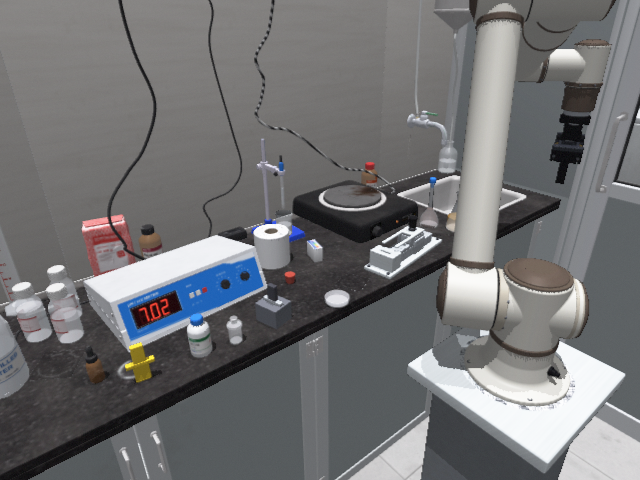

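View pics/side0.png

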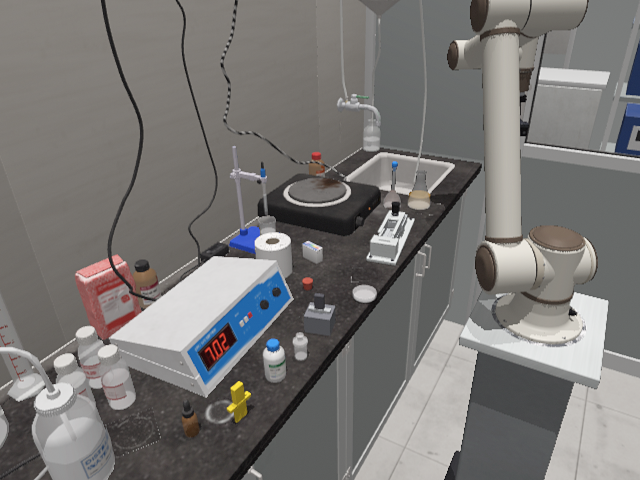

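The scene and side pictures agree. Candidates for the blade are the dark steel grip in the grey stand at scene (272,293), side (319,303), and the yellow lookalike at scene (140,362), side (238,400). I choose the dark one. The holder is at scene (405,250), with its black knob near (412,230). The tall glassware is beyond it.

Run:
```python
from h import *
im,d,*_=load('scene'); im2=load('side')[0]
a=cv2.resize(im[270:335,240:310],(400,371),interpolation=cv2.INTER_CUBIC)
b=cv2.resize(im[215:285,355:450],(400,295),interpolation=cv2.INTER_CUBIC)
c=cv2.resize(im2[285:340,290:350],(400,367),interpolation=cv2.INTER_CUBIC)
e=cv2.resize(im2[195:270,355:425],(280,300),interpolation=cv2.INTER_CUBIC)
o=np.zeros((600,800,3),np.uint8); o[:300,:400]=cv2.resize(a,(400,300));o[:295,400:]=b;o[300:,:400]=cv2.resize(c,(400,300));o[300:,400:680]=e
cv2.imwrite('pics/crop1.png',o)
for n,pts in (('scene',[(272,293),(140,362),(412,230),(405,250),(337,299),(290,277),(315,251),(234,330),(272,240),(430,215),(455,220),(200,335)]),('side',[(319,303),(396,208),(394,185),(419,190),(380,250)])):
    C=cloud(n)
    for u,v in pts: print(n,u,v,C[v,u].round(3))
```

```text
scene 272 293 [0.452 0.291 0.077]
scene 140 362 [0.451 0.602 0.047]
scene 412 230 [ 0.467 -0.215  0.08 ]
scene 405 250 [ 0.444 -0.162  0.039]
scene 337 299 [0.407 0.13  0.014]
scene 290 277 [0.561 0.166 0.021]
scene 315 251 [0.614 0.037 0.035]
scene 234 330 [0.434 0.405 0.037]
scene 272 240 [0.658 0.155 0.092]
scene 430 215 [ 0.555 -0.414  0.044]
scene 455 220 [0.153 0.051 0.294]
scene 200 335 [0.439 0.479 0.058]
side 319 303 [0.455 0.292 0.073]
side 396 208 [ 0.47  -0.215  0.103]
side 394 185 [ 0.563 -0.426  0.083]
side 419 190 [ 0.479 -0.454  0.07 ]
side 380 250 [ 0.457 -0.07   0.03 ]
```

View pics/crop1.png

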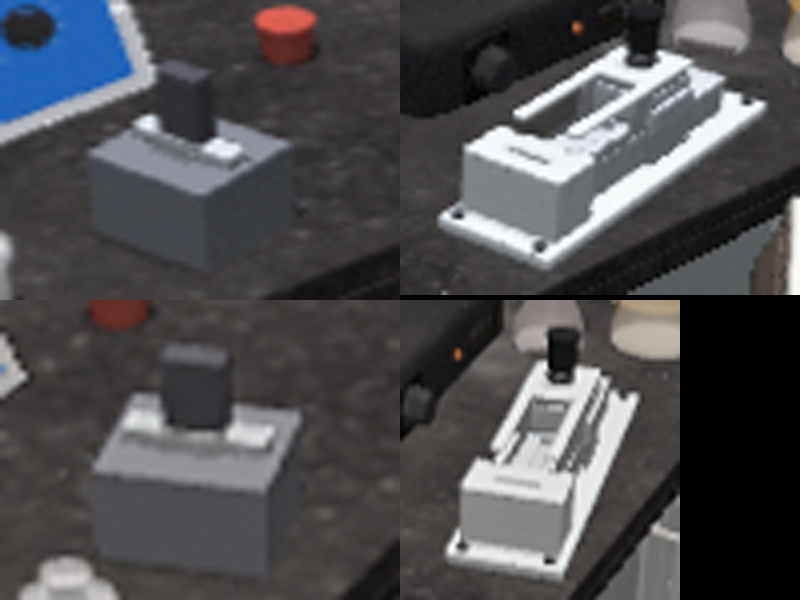

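The crop confirms it: a bare dark steel grip with a light collar in the grey stand, and the holder with its slot block on the left, fork and black knob at the back. Next I get coarse poses from depth.

Run:
```python
from h import *
s=r.sense(); print(s['tcp_pos'],np.round(s['ee_rot'],3).tolist(),s['time_s'])
i=cams.camera_info('wrist'); E=np.array(s['ee_rot']); R=np.array(i['R']); t=np.array(i['t'])
print('cam in tool', (E.T@(-R.T@t-s['tcp_pos'])).round(3), (E.T@R.T).round(2).tolist(), i['mtx'][0][0])
for n in('scene','side'):
    C=cloud(n)
    def rect(lo,hi,zl,zh):
        m=(C[...,0]>lo[0])&(C[...,0]<hi[0])&(C[...,1]>lo[1])&(C[...,1]<hi[1])&(C[...,2]>zl)&(C[...,2]<zh)
        return C[m]
    for nm,a in(('stand',((.38,.22),(.53,.36),.043,.052)),('grip',((.40,.24),(.52,.34),.07,.10)),('block',((.36,-.15),(.54,-.03),.053,.062)),('knob',((.42,-.27),(.52,-.16),.088,.13)),('plate',((.33,-.40),(.57,0),.002,.02))):
        P=rect(*a); q=cv2.minAreaRect((P[:,:2]*1000).astype(np.float32)); print(n,nm,len(P),P.mean(0).round(3),np.round(q[0]),np.round(q[1]),round(q[2],1),P[:,2].max().round(3))
```

```text
[ 0.23440447 -0.57878869  0.22158731] [[-0.927, -0.375, -0.001], [-0.375, 0.927, 0.002], [0.0, 0.002, -1.0]] 0.1
cam in tool [ 0.083 -0.    -0.163] [[-0.0, -0.95, -0.3], [1.0, -0.0, -0.0], [0.0, -0.3, 0.95]] 393.26279296027326
scene stand 302 [0.45  0.294 0.048] [457. 288.] [66. 61.] 15.8 0.052
scene grip 117 [0.454 0.29  0.086] [458. 290.] [25. 13.] 16.7 0.098
scene block 245 [ 0.45  -0.085  0.057] [452. -87.] [78. 49.] 9.1 0.06
scene knob 101 [ 0.473 -0.219  0.107] [ 475. -222.] [25. 28.] 11.9 0.12
scene plate 865 [ 0.449 -0.166  0.01 ] [ 481. -200.] [176. 400.] 0.3 0.02
side stand 305 [0.452 0.297 0.048] [457. 289.] [66. 63.] 15.7 0.052
side grip 126 [0.455 0.292 0.086] [456. 291.] [25. 16.] 20.8 0.099
side block 229 [ 0.45  -0.084  0.058] [451. -84.] [76. 50.] 8.7 0.062
side knob 85 [ 0.473 -0.218  0.108] [ 474. -223.] [23. 31.] 6.0 0.121
side plate 1060 [ 0.464 -0.154  0.008] [ 480. -200.] [399. 180.] 89.8 0.02
```

play_rows(
  commands="0.5 1 0.5 0 0 0.6;0.5 1 0.5 0 0 0.6;0.5 1 0 0 0 0.6;0.5 1 0 0 0 0.6;0.5 1 0 0 0 0.6;0.5 1 0 0 0 0.6;0.5 1 0 0 0 0.6;0.5 1 0 0 0 0.6;0.5 1 0 0 0 0.6;0.5 1 0 0 0 0.6;0.5 1 0 0 0 0.6;0.5 1 0 0 0 0.6;0.5 1 0 0 0 0.6;0.5 1 0 0 0 0.6;0.5 1 0 0 0 0.6;0 0 0 0 0 0;0 0 0 0 0 0",
  grip=87,
)

```text
time_s: 1.8
tcp_pos: [0.4595, -0.1287, 0.2521]
ee_rot: [[0.164, -0.986, -0.001], [-0.986, -0.164, 0.0], [-0.0, 0.001, -1.0]]
wrist_force: [-1.1, 1.1, 0.2]
gripper_width: 0.998
gripper_force: 0.0
```

Run:
```python
from h import *
s=r.sense(); print(s['tcp_pos'],np.round(s['ee_rot'],3).tolist(),s['time_s'],np.round(s['joints'],1))
im,d=grab('wrist'); cv2.imwrite('pics/w1.png',im)
```

```text
[ 0.45948462 -0.12865339  0.25210241] [[0.164, -0.986, -0.001], [-0.986, -0.164, 0.0], [-0.0, 0.001, -1.0]] 1.8 [  3.9   6.2 -16.6  -0.  -67.3   5.5]
```

View pics/w1.png

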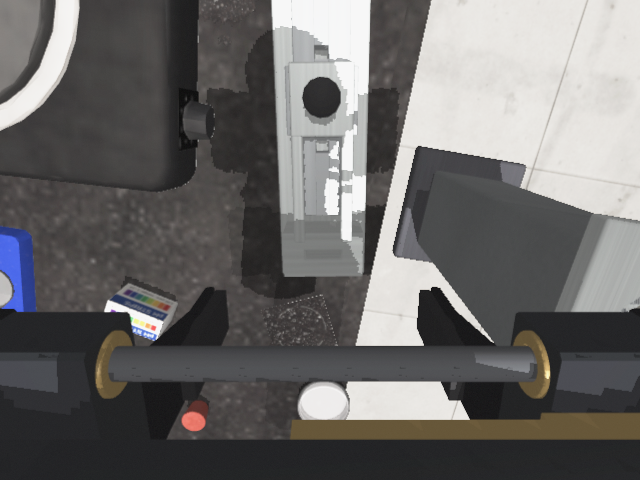

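The wrist picture shows the knob at (321,97) and the block's near edge at row 276, columns 283-362. I find the slot by depth and the knob by its dark top.

Run:
```python
from h import *
C=cloud('wrist'); im=load('wrist')[0]
def show(nm,m):
    P=C[m]; q=cv2.minAreaRect((P[:,:2]*1000).astype(np.float32)); print(nm,m.sum(),(P.mean(0)*1000).round(1),np.round(q[0],1),np.round(q[1],1),round(q[2],1),P[:,2].min().round(3),P[:,2].max().round(3))
x,y,z=C[...,0],C[...,1],C[...,2]
blk=(abs(x-.452)<.06)&(abs(y+.086)<.05)
show('blocktop',blk&(z>.054)&(z<.063))
hole=(abs(x-.451)<.022)&(abs(y+.086)<.012)&(z<.05); 
v,u=np.nonzero(hole); print('hole',hole.sum(), (u.min(),u.max(),v.min(),v.max()) if len(u) else '')
if len(u): show('hole',hole)
show('knob',(abs(x-.475)<.03)&(abs(y+.222)<.03)&(z>.112))
show('secttop',(abs(x-.47)<.06)&(y<-.11)&(y>-.30)&(z>.070)&(z<.079))
g=cv2.cvtColor(im[235:280,275:370],cv2.COLOR_BGR2GRAY); g=cv2.createCLAHE(4,(2,2)).apply(g)
cv2.imwrite('pics/slot.png',cv2.resize(g,None,fx=7,fy=7,interpolation=cv2.INTER_CUBIC))
```

```text
blocktop 3069 [452.  -86.9  58.3] [451.9 -87.5] [76.2 45. ] 9.7 0.054 0.061
hole 183 (np.int64(306), np.int64(339), np.int64(251), np.int64(256))
hole 183 [451.8 -83.2  41.9] [451.6 -83.2] [33.3  5.2] 2.4 0.033 0.05
knob 2453 [ 474.9 -217.7  264.9] [ 476.  -224.3] [27.1 27.3] 87.5 0.115 0.415
secttop 5929 [ 471.  -197.4   75.2] [ 468.2 -179.4] [ 53. 149.] 9.8 0.07 0.078
```

View pics/slot.png

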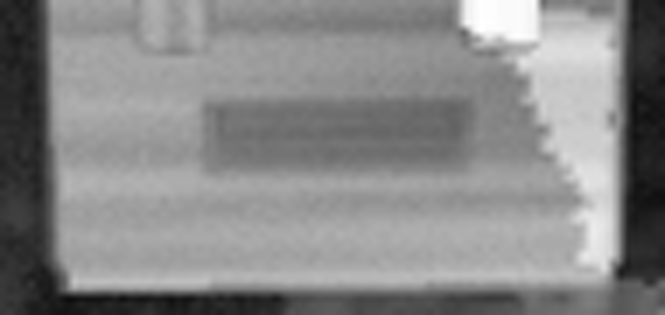

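The crop shows the slot as a dark rectangle, centre near (322.7,253.9) in the wrist image, parallel to the block edge, with the prong ends just beyond it.

Run:
```python
from h import *
for u,v in((322.7,253.9),(303.7,253.9),(341.7,253.9),(322.7,248.9),(322.7,258.9)): print((ray('wrist',u,v,.058)*1000).round(1))
C=cloud('wrist');x,y,z=C[...,0],C[...,1],C[...,2]
m=(abs(x-.475)<.03)&(abs(y+.222)<.03)&(z>.112)&(z<.125)
P=C[m];print((P.mean(0)*1000).round(1)); q=cv2.minAreaRect((P[:,:2]*1000).astype(np.float32));print(q)
cv2.imwrite
```

```text
[452.3 -88.1  58. ]
[470.3 -85.2  58. ]
[434.3 -91.1  58. ]
[453.1 -93.1  58. ]
[451.4 -83.1  58. ]
[ 476.1 -224.5  117.8]
((476.3501281738281, -224.48963928222656), (27.066017150878906, 26.70631980895996), 9.475445747375488)
```

play_rows(
  commands="0 1 0 0 0 0.055;0 1 0 0 0 0.055;0 1 0 0 0 0.055;0 1 0 0 0 0.055;0 1 0 0 0 0.055;0 1 0 0 0 0.055;0 1 0 0 0 0.055;0 1 0 0 0 0.055;0 1 0 0 0 0.055;0 1 0 0 0 0.055;0 1 0 0 0 0.055;0 1 0 0 0 0.055;0 1 0 0 0 0.055;0 0.8 0 0 0 0.055;0 0 0 0 0 0;0 0 0 0 0 0",
)

```text
time_s: 3.45
tcp_pos: [0.4597, 0.2838, 0.2521]
ee_rot: [[0.275, -0.962, -0.001], [-0.962, -0.275, -0.001], [0.001, 0.001, -1.0]]
wrist_force: [0.4, 0.5, -1.6]
gripper_width: 0.999
gripper_force: 0.0
```

Run:
```python
from h import *
s=r.sense(); p=np.array(s['tcp_pos']); E=np.array(s['ee_rot']); print(p.round(4),'yaw',np.degrees(np.arctan2(-E[1,1],-E[0,1])).round(2))
im,d=grab('wrist'); C=cloud('wrist'); x,y,z=C[...,0],C[...,1],C[...,2]
def show(nm,m):
    P=C[m]; q=cv2.minAreaRect((P[:,:2]*1000).astype(np.float32)); print(nm,m.sum(),(P.mean(0)*1000).round(1),np.round(q[0],1),np.round(q[1],1),round(q[2],1))
n=(abs(x-.457)<.05)&(abs(y-.289)<.05)
show('griptop',n&(z>.09)&(z<.102)); show('collar',n&(z>.0525)&(z<.06)); show('stand',n&(z>.044)&(z<.0515))
cv2.imwrite('pics/w2.png',cv2.resize(im[80:280,200:440],(720,600)))
```

```text
[0.4597 0.2838 0.2521] yaw 15.95
griptop 416 [457.6 287.2  96. ] [457.5 287.7] [22.8 12.3] 15.9
collar 459 [457.6 287.   56.3] [457.2 287.8] [53.6 12.5] 14.6
stand 2765 [458.3 284.6  48.4] [457.3 288. ] [64.  56.7] 14.8
```

View pics/w2.png

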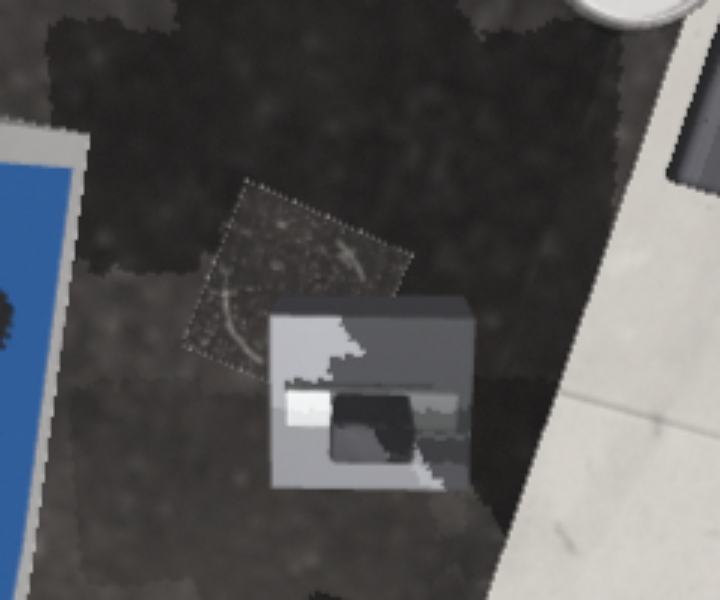

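The crop shows the steel grip at crop (372,428) in the stand, centre (457.3, 287.8) mm, yaw about 15.2°. The white and blue meter lies to the left, so I check its clearance before going down.

Run:
```python
from h import *
C=np.concatenate([cloud(n).reshape(-1,3) for n in('scene','side','wrist')])
a=np.radians(15.2); u=np.array([np.cos(a),np.sin(a)]); w=np.array([-u[1],u[0]])
q=C[:,:2]-[.4573,.2878]; s=q@u; t=q@w
for lo in range(30,130,10):
    m=(s>lo/1e3)&(s<lo/1e3+.01)&(abs(t)<.045)&(C[:,2]<.2)
    print(lo,m.sum(),C[m,2].max().round(3) if m.any() else '', end=' | ')
```

```text
30 641 0.051 | 40 855 0.004 | 50 903 0.005 | 60 911 0.004 | 70 911 0.004 | 80 934 0.005 | 90 952 0.005 | 100 1447 0.069 | 110 2343 0.079 | 120 2368 0.086 |
```

play_rows(
  commands="-0.08 0.13 -1 0 0 -0.09;0 0 -1 0 0 0;0 0 -1 0 0 0;0 0 -1 0 0 0;0 0 -1 0 0 0;0 0 -0.7 0 0 0;0 0 -0.4 0 0 0;0 0 -0.23 0 0 0;0 0 0 0 0 0;0 0 0 0 0 0",
)

```text
time_s: 4.5
tcp_pos: [0.4579, 0.289, 0.0637]
ee_rot: [[0.263, -0.965, 0.002], [-0.965, -0.263, 0.001], [-0.001, -0.002, -1.0]]
wrist_force: [-0.2, 0.8, 0.7]
gripper_width: 0.995
gripper_force: 0.0
```

play_rows(
  commands="0 0 0 0 0 0;0 0 0 0 0 0;0 0 0 0 0 0;0 0 0 0 0 0;0 0 0 0 0 0;0 0 0 0 0 0;0 0 0 0 0 0;0 0 0 0 0 0;0 0 0 0 0 0;0 0 0 0 0 0",
  grip=5,
)

```text
time_s: 5.5
tcp_pos: [0.4572, 0.2886, 0.0626]
ee_rot: [[0.263, -0.965, -0.0], [-0.965, -0.263, -0.0], [0.0, 0.0, -1.0]]
wrist_force: [-0.6, 0.9, -0.6]
gripper_width: 0.273
gripper_force: 30.0
```

play_rows(
  commands="0 0 0.3 0 0 0;0 0 0.6 0 0 0;0 0 1 0 0 0;0 0 1 0 0 0;0 0 0.7 0 0 0;0 0 0 0 0 0",
)

```text
time_s: 6.1
tcp_pos: [0.4588, 0.2901, 0.1746]
ee_rot: [[0.263, -0.965, 0.006], [-0.965, -0.263, 0.005], [-0.004, -0.007, -1.0]]
wrist_force: [0.4, -0.3, -1.9]
gripper_width: 0.273
gripper_force: 30.0
```

play_rows(
  commands="-0.013 -0.5 0 0 0 -0.05;-0.013 -0.96 0 0 0 -0.05;-0.013 -0.96 0 0 0 -0.05;-0.013 -0.96 0 0 0 -0.05;-0.013 -0.96 0 0 0 -0.05;-0.013 -0.96 0 0 0 -0.05;-0.013 -0.96 0 0 0 -0.05;-0.013 -0.96 0 0 0 -0.05;-0.013 -0.96 0 0 0 -0.05;-0.013 -0.96 0 0 0 -0.05;-0.013 -0.96 0 0 0 -0.05;-0.013 -0.96 0 0 0 -0.05;-0.013 -0.96 0 0 0 -0.05;0 -0.53 0 0 0 0;0 0 -0.5 0 0 0;0 0 -0.5 0 0 0;0 0 0 0 0 0;0 0 0 0 0 0;0 0 0 0 0 0",
)

```text
time_s: 8.0
tcp_pos: [0.4522, -0.0879, 0.141]
ee_rot: [[0.168, -0.986, 0.0], [-0.986, -0.168, -0.0], [0.0, -0.0, -1.0]]
wrist_force: [1.2, 0.6, -0.9]
gripper_width: 0.27
gripper_force: 30.0
```

Run:
```python
from h import *
s=r.sense(); p=np.array(s['tcp_pos']); E=np.array(s['ee_rot']); print(p.round(4),'yaw',np.degrees(np.arctan2(-E[1,1],-E[0,1])).round(2),s['gripper_width'])
im,d=grab('wrist'); g=im[180:380,200:440]; 
cv2.imwrite('pics/w3.png',cv2.resize(g,(720,600),interpolation=cv2.INTER_CUBIC))
```

```text
[ 0.4522 -0.0879  0.141 ] yaw 9.67 0.2700385482883543
```

View pics/w3.png

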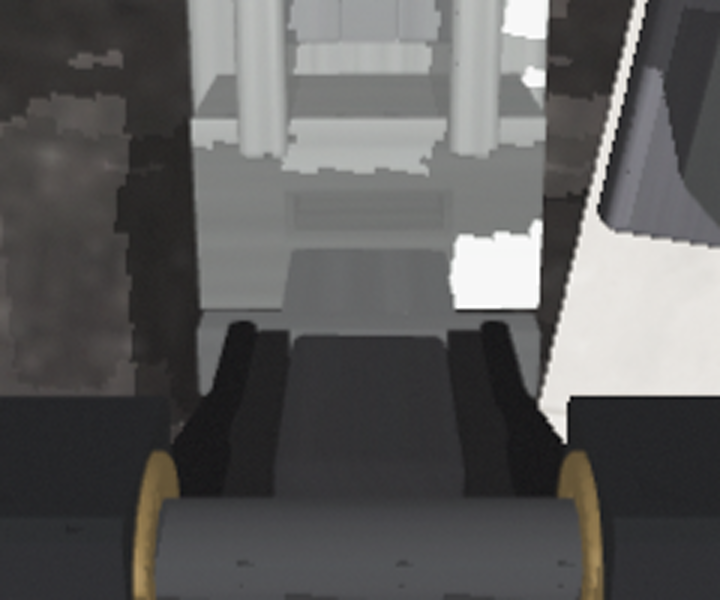

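The crop shows the slot at crop rows 190-230, cols 287-448, and the blade's lower edge at row 249, cols 288-447, with the fingers either side. I turn both into positions.

Run:
```python
from h import *
C=cloud('wrist'); p=np.array([.4522,-.0879,.141]); a=np.radians(9.67); E=np.array([[np.cos(a),-np.sin(a),0],[np.sin(a),np.cos(a),0],[0,0,1]])
f=lambda X:((X-p)@E*1000).round(1)
L=lambda u,v:((u+.5)/3-.5+200,(v+.5)/3-.5+180)
for v in range(235,345,9):
    u,w=L(368,v); print(v,f(C[int(round(w)),int(round(u))]))
for u0,v0 in((220,350),(520,350),(368,400)):
    u,w=L(u0,v0); print(u0,v0,f(C[int(round(w)),int(round(u))]))
for nm,z,pts in(('slot',.058,[(287,210),(448,210),(368,190),(368,230)]),('tip',.141-.0546,[(289,249),(447,249),(368,249)])):
    for q in pts: print(nm,q,f(ray('wrist',*L(*q),z)), (ray('wrist',*L(*q),z)*1000).round(1))
# tip row profile: edges by depth
im,d,*_=load('wrist')
for v in (266,270,275,280):
    m=[u for u in range(280,370) if -.06<C[v,u,2]-.141<-.012 and C[v,u,2]>.072]
    print(v,min(m),max(m),f(C[v,min(m)]),f(C[v,max(m)])) if m else print(v)
```

```text
235 [  0.5   4.9 -82.4]
244 [  0.5   6.5 -80.9]
253 [  0.4  -3.5 -48.7]
262 [  0.4  -3.  -45.2]
271 [  0.4  -3.2 -40.3]
280 [  0.4  -3.2 -35.8]
289 [  0.4  -2.9 -32.2]
298 [  0.4  -2.9 -28.1]
307 [  0.4  -3.4 -23.1]
316 [  0.4  -7.1 -10.7]
325 [ 0.4 -6.4 -8.8]
334 [ 0.4 -6.2 -5.9]
343 [ 0.4 -6.9 -1.1]
220 350 [23.5 -3.3 -6.7]
520 350 [-23.5  -3.6  -5.9]
368 400 [ 0.4 -6.9 17.3]
slot (287, 210) [ 18.   -0.7 -83. ] [470.1 -85.5  58. ]
slot (448, 210) [-17.3  -0.6 -83. ] [435.2 -91.5  58. ]
slot (368, 190) [  0.2  -5.3 -83. ] [453.3 -93.1  58. ]
slot (368, 230) [  0.2   4.  -83. ] [451.8 -83.9  58. ]
tip (289, 249) [ 15.7  -2.1 -54.6] [468.1 -87.4  86.4]
tip (447, 249) [-15.3  -2.1 -54.6] [437.5 -92.6  86.4]
tip (368, 249) [  0.2  -2.1 -54.6] [452.8 -90.   86.4]
266 297 348 [ 14.6  -3.3 -46. ] [-14.4  -3.  -46.9]
270 296 349 [ 14.9  -2.9 -41.1] [-14.6  -2.5 -42. ]
275 295 350 [ 15.1  -2.2 -35.4] [-14.6  -3.2 -32.9]
280 294 351 [ 15.1  -2.3 -28.2] [-14.8  -2.3 -28.2]
```

play_rows(
  commands="0 -0.015 -0.5 0 0 0;0 0 -0.2 0 0 0;0 0 -0.15 0 0 0;0 0 -0.15 0 0 0;0 0 -0.1 0 0 0;0 0 -0.1 0 0 0;0 0 0 0 0 0;0 0 0 0 0 0",
)

```text
time_s: 8.85
tcp_pos: [0.4521, -0.0882, 0.1046]
ee_rot: [[0.168, -0.986, -0.0], [-0.986, -0.168, 0.0], [-0.0, 0.0, -1.0]]
wrist_force: [-0.1, 0.6, -1.6]
gripper_width: 0.273
gripper_force: 30.0
```

play_rows(
  commands="0 0 -0.2 0 0 0;0 0 -0.2 0 0 0;0 0 -0.2 0 0 0;0 0 -0.2 0 0 0;0 0 -0.1 0 0 0;0 0 0 0 0 0;0 0 0 0 0 0",
)

```text
time_s: 9.55
tcp_pos: [0.4517, -0.0883, 0.0772]
ee_rot: [[0.168, -0.986, -0.001], [-0.986, -0.168, 0.0], [-0.0, 0.001, -1.0]]
wrist_force: [-0.6, 1.9, -2.8]
gripper_width: 0.274
gripper_force: 30.0
```

play_rows(
  commands="0 0 -0.05 0 0 0;0 0 -0.05 0 0 0;0 0 -0.05 0 0 0;0 0 -0.05 0 0 0;0 0 0 0 0 0;0 0 0 0 0 0",
)

```text
time_s: 10.15
tcp_pos: [0.4526, -0.0882, 0.0726]
ee_rot: [[0.168, -0.986, 0.001], [-0.986, -0.168, -0.0], [0.0, -0.001, -1.0]]
wrist_force: [-2.1, 4.2, 6.6]
gripper_width: 0.272
gripper_force: 30.0
```

play_rows(
  commands="0 0 -0.05 0 0 0;0 0 -0.05 0 0 0;0 0 0 0 0 0;0 0 0 0 0 0",
)

```text
time_s: 10.55
tcp_pos: [0.4526, -0.0884, 0.0723]
ee_rot: [[0.169, -0.986, 0.001], [-0.986, -0.169, -0.001], [0.001, -0.001, -1.0]]
wrist_force: [-10.1, 7.8, 28.8]
gripper_width: 0.273
gripper_force: 30.0
```

play_rows(
  commands="0 0 0.05 0 0 0;0 0 0.04 0 0 0;0 0 0 0 0 0",
)

```text
time_s: 10.85
tcp_pos: [0.4526, -0.0884, 0.0725]
ee_rot: [[0.168, -0.986, 0.001], [-0.986, -0.168, -0.0], [0.0, -0.001, -1.0]]
wrist_force: [-2.9, 4.6, 9.8]
gripper_width: 0.27
gripper_force: 30.0
```

play_rows(
  commands="0 0 0 0 0 0;0 0 0 0 0 0;0 0 0 0 0 0;0 0 0 0 0 0;0 0 0 0 0 0;0 0 0 0 0 0",
  grip=60,
)

```text
time_s: 11.45
tcp_pos: [0.4521, -0.0884, 0.0712]
ee_rot: [[0.168, -0.986, -0.0], [-0.986, -0.168, -0.0], [0.0, 0.0, -1.0]]
wrist_force: [-0.5, -0.7, 0.6]
gripper_width: 0.666
gripper_force: 0.0
```

play_rows(
  commands="0 0 0.3 0 0 0;0 0 0.6 0 0 0;0 0 1 0 0 0;0 0 1 0 0 0;0 0 1 0 0 0;0 -0.5 0.3 0 0 0;0.1 -1 0 0 0 0;0 0 0 0 0 0;0 0 0 0 0 0",
)

```text
time_s: 12.35
tcp_pos: [0.4549, -0.1336, 0.1977]
ee_rot: [[0.166, -0.986, 0.0], [-0.986, -0.166, 0.0], [-0.0, -0.0, -1.0]]
wrist_force: [0.2, -0.2, -0.5]
gripper_width: 0.69
gripper_force: 0.0
```

Run:
```python
from h import *
s=r.sense(); p=np.array(s['tcp_pos']); E=np.array(s['ee_rot']); print(p.round(4),'yaw',np.degrees(np.arctan2(-E[1,1],-E[0,1])).round(2),s['gripper_width'])
im,d=grab('wrist'); C=cloud('wrist'); x,y,z=C[...,0],C[...,1],C[...,2]
def show(nm,m):
    P=C[m]; q=cv2.minAreaRect((P[:,:2]*1000).astype(np.float32)); print(nm,m.sum(),(P.mean(0)*1000).round(1),np.round(q[0],1),np.round(q[1],1),round(q[2],1),(np.percentile(P[:,2],[5,50,95])*1000).round(1))
n=(abs(x-.4523)<.035)&(abs(y+.088)<.012)
show('griptop',n&(z>.095)&(z<.12)); show('collar',n&(z>.062)&(z<.075))
show('knob',(abs(x-.476)<.03)&(abs(y+.2245)<.03)&(z>.112)&(z<.125))
cv2.imwrite('pics/w4.png',im)
```

```text
[ 0.4549 -0.1336  0.1977] yaw 9.58 0.6902790228081876
griptop 675 [453.  -90.8 104.5] [452.7 -89.4] [24. 12.] 10.7 [ 97.1 105.9 107.3]
collar 753 [453.  -90.7  66.7] [452.8 -88.8] [53.9 12.9] 9.5 [63.2 66.3 72.5]
knob 1852 [ 476.1 -224.6  117.8] [ 476.2 -224.5] [27.4 27.2] 72.3 [116.5 117.8 119. ]
```

View pics/w4.png

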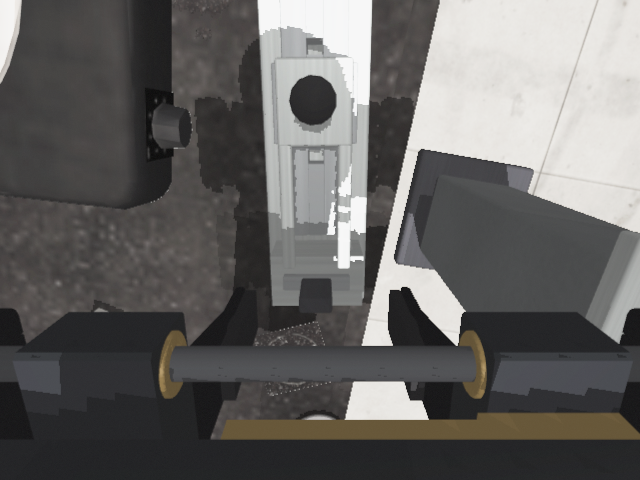

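The blade is seated: collar top at 66 mm and grip top at 106 mm. In the picture the knob is at (313,100), at (476.2, -224.5) mm. I go over it and down.

play_rows(
  commands="0.18 -0.76 0 0 0 0;0.18 -0.76 0 0 0 0;0.18 -0.76 0 0 0 0;0.17 -0.75 0 0 0 0;0 0 -1 0 0 0;0 0 -1 0 0 0;0 0 -0.8 0 0 0;0 0 -0.6 0 0 0;0 0 -0.43 0 0 0;0 0 0 0 0 0;0 0 0 0 0 0",
)

```text
time_s: 13.5
tcp_pos: [0.4768, -0.2238, 0.0827]
ee_rot: [[0.169, -0.986, -0.0], [-0.986, -0.169, -0.0], [0.0, 0.0, -1.0]]
wrist_force: [-0.0, 0.5, 0.9]
gripper_width: 0.693
gripper_force: 0.0
```

play_rows(
  commands="0 0 0 0 0 0;0 0 0 0 0 0;0 0 0 0 0 0;0 0 0 0 0 0;0 0 0 0 0 0;0 0 0 0 0 0;0 0 0 0 0 0",
  grip=5,
)

```text
time_s: 14.2
tcp_pos: [0.4761, -0.2243, 0.0826]
ee_rot: [[0.168, -0.986, -0.001], [-0.986, -0.168, -0.0], [-0.0, 0.001, -1.0]]
wrist_force: [-1.0, -0.0, 1.8]
gripper_width: 0.283
gripper_force: 29.8
```

play_rows(
  commands="0 0 0.15 0 0 0;0 0 0.15 0 0 0;0 0 0.2 0 0 0;0 0 0 0 0 0;0 0 0 0 0 0",
)

```text
time_s: 14.7
tcp_pos: [0.476, -0.2241, 0.0972]
ee_rot: [[0.167, -0.986, -0.001], [-0.986, -0.167, 0.0], [-0.0, 0.001, -1.0]]
wrist_force: [0.1, -1.7, -6.2]
gripper_width: 0.278
gripper_force: 29.4
```

play_rows(
  commands="-0.022 0.13 0 0 0 0;-0.045 0.265 0 0 0 0;-0.045 0.265 0 0 0 0;-0.045 0.265 0 0 0 0;-0.045 0.265 0 0 0 0;-0.022 0.123 0 0 0 0;0 0 0 0 0 0;0 0 0 0 0 0",
)

```text
time_s: 15.5
tcp_pos: [0.4691, -0.1841, 0.0972]
ee_rot: [[0.168, -0.986, -0.001], [-0.986, -0.168, 0.001], [-0.001, 0.001, -1.0]]
wrist_force: [-1.4, 1.2, -6.7]
gripper_width: 0.279
gripper_force: 29.4
```

play_rows(
  commands="0 -0.015 -0.15 0 0 0;0 0 -0.15 0 0 0;0 0 -0.15 0 0 0;0 0 -0.05 0 0 0;0 0 0 0 0 0;0 0 0 0 0 0",
)

```text
time_s: 16.1
tcp_pos: [0.4695, -0.1856, 0.0826]
ee_rot: [[0.168, -0.986, -0.0], [-0.986, -0.168, -0.0], [0.0, 0.0, -1.0]]
wrist_force: [-4.5, -0.1, -1.6]
gripper_width: 0.277
gripper_force: 29.7
```

play_rows(
  commands="0 0 -0.03 0 0 0;0 0 -0.02 0 0 0;0 0 0 0 0 0;0 0 0 0 0 0",
)

```text
time_s: 16.5
tcp_pos: [0.4697, -0.1858, 0.0824]
ee_rot: [[0.168, -0.986, 0.0], [-0.986, -0.168, -0.001], [0.001, -0.0, -1.0]]
wrist_force: [-6.4, -0.4, 7.5]
gripper_width: 0.276
gripper_force: 30.2
```

Run:
```python
from h import *
im,d=grab('side'); cv2.imwrite('pics/side9.png',cv2.resize(im[185:275,340:440],(660,594),interpolation=cv2.INTER_CUBIC))
a=np.radians(9.6); u=np.array([np.cos(a),np.sin(a)]); w=np.array([-u[1],u[0]])
grab('scene'); 
for n in('side','scene'):
    C=cloud(n).reshape(-1,3); q=C[:,:2]-[.4523,-.088]; m=(C[:,2]>.071)&(C[:,2]<.079)&(abs(q@u)<.04)&(q@w>-.2)&(q@w<.06)
    t=(q@w)[m]; s_=(q@u)[m]; pr=t[abs(abs(s_)-.02)<.012]; print(n,len(t),'prong end',(np.percentile(pr,[98,99.5])*1000).round(1))
print(r.sense()['time_s'])
```

```text
side 212 prong end [22.3 24.1]
scene 243 prong end [22.1 24. ]
16.6
```

View pics/side9.png

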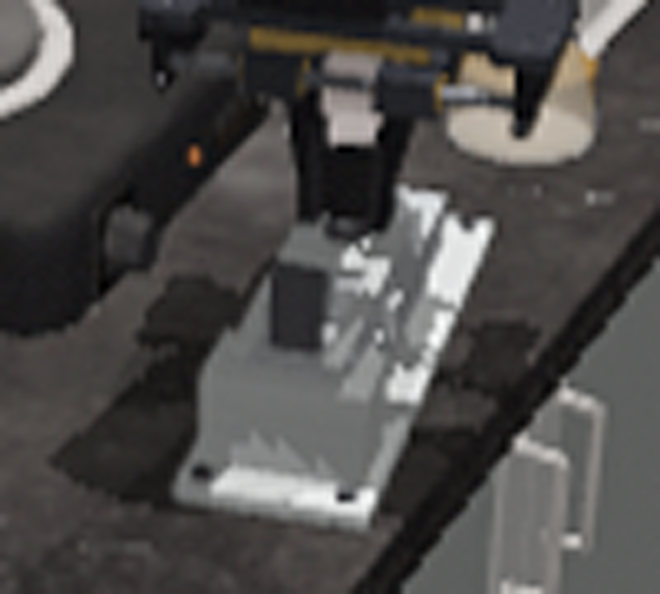

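The picture shows the fork over the blade's collar, with the blade upright and the knob gripped. The prongs have advanced about 40 mm and the pin bottoms out stiffly. I make one small centring nudge and hand in.

play_rows(
  commands="-0.015 0.02 0.01 0 0 0;0 0 0 0 0 0;0 0 0 0 0 0;0 0 0 0 0 0",
)

```text
time_s: 17.0
tcp_pos: [0.4696, -0.1854, 0.0825]
ee_rot: [[0.168, -0.986, 0.001], [-0.986, -0.168, -0.001], [0.001, -0.001, -1.0]]
wrist_force: [-5.5, -2.0, 4.5]
gripper_width: 0.277
gripper_force: 30.0
```

Run:
```python
from h import *
s=r.sense(); print(s['tcp_pos'],s['wrist_force'],s['gripper_force'],s['time_s'])
print(r.finish_job())
```

```text
[ 0.46963959 -0.1854492   0.08250465] [-5.53422712 -2.04480572  4.52296871] 30.011128971930248 17.0
the job is handed in; nothing more can be done
None
```

I handed the job in at 17.0 s with the blade seated, the section about 40 mm along at the next hole, the pin bottomed out and the knob still gripped at 30 N; the hand-in returned no verdict, so I don't know whether it passed.

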